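Lay out the bike kit on the hallway ledge

ROBOT

A 6-joint arm with a two-finger parallel gripper is mounted at the origin on the work surface. World frame = base frame: x ahead of the robot, y to its left, z up, the work surface at z = 0. Lengths are in m, angles in rad, forces in N, time in s.
With the tool pointing down it reaches from about 0.35 to 0.775 m from the base axis. Payload 5.5 kg.
Tool frame: the origin (TCP) lies midway between the tips of the shut fingers; the grasp point (between the pads) lies grip_point_offset behind it (grip_point_offset is the distance from the TCP to the grasp point, in m); z points along the fingers, y is the direction in which the jaws open and shut (so a half turn about z gives the same grasp; the last joint's range is limited). The gripper opens to 85 mm and grips with 20 to 120 N. Pads are 22 mm wide; open, the fingers measure 114 mm over their backs; the gripper's body (76 mm by 85 mm) begins 54 mm behind the grasp point. The pads swing forward as they close: fully open they stand 13 mm farther back than shut.
Start: joints at [-1.311, 0.313, 0.046, 1.304, 0, 1.431], TCP at [0.224, -0.53, 0.231] pointing down, gripper open.
Joint ranges: [-2.76, 2.76], [-0.86, 1.69], [-1.03, 1.26], [-2.2, 2.34], [-1.47, 1.5], [-3.14, 3.14]. Speed limits (rad/s): [2.57, 2.57, 3.14, 3.14, 3.14, 3.14].

INTERFACE

Orientations are given as a unit quaternion [w, x, y, z].
In Python, from workcell import * gives the robot as it stands.
- The arm moves only by the tool send_rows, never from a script. Its argument "series" is one flat list of numbers, 7 for each row, row after row: the shift along the tool's x, y, z in cm, then the turn, a rotation vector about the tool's x, y, z in degrees, then the opening, from 0 (shut) to 1 (fully open). A call has 1 to 10 rows; each row is the pose to reach, as a shift and turn from the pose commanded when the call began, along the tool's axes at that moment; what a row does not reach only later rows make up. A row lasts 1/12 s, in which the tool goes at most 41.7 mm and 7.16 degrees, less where a joint would pass 70% of its speed; a pose out of reach is approached as far as the arm can. A call with a gripper value outside its range is refused whole. The fingers move at their own pace and stop on an object; "newtons" is the grip in N (left out, the last holds). Time passes only in rows, so rows that repeat a pose let the fingers close. It gives the time, the measured TCP pose, the force and the opening at its end, in the units of the state.
- get_state(): the state, without advancing time (a new reading comes with each control period).
- read_camera(name): name is "scene" or "top" or "wrist"; returns the picture (400x640x3 uint8, blue, green, red); there is no depth.
- camera_info(name): a dict with "K" (3x3 intrinsics, pixels), "xyz" and "attitude" of the camera in the world. Camera axes: x right, y down, z forward; pixel columns grow to the right and rows downward; lengths in m; the calibration is good to about 2 mm. A picture is of the moment at which its call begins: read the wrist's pose just before it. camera_info takes no time and is no camera call; for the wrist camera it gives the pose at the moment of the call.
- hand_in(): hands the job in, once; it reports no verdict.
Trained networks look in the newest picture that a camera, given by its name, has taken for a name from the list of things; names that differ only in an ending like _2 or _b are one class to them, and where a whole thing is asked for, a point or a joint stands for the part that bears it (a point fixed in the world has none). Each returns a list of dicts, best first, with "p" (0 to 1); they miss things now and then, are a little off and sometimes report something else, mostly with a low value. They report only what shows in the picture. A call takes as long as a camera call. They do not tell look-alikes from the thing itself.
- silhouettes(camera, label): "pixels" (400x640 bool, what is visible of it) and "box" ([left, top, width, height] in pixels, round what is visible of it).
The state is a dict: "clock": time; "joint_pos": joint angles; "qvel": joint speeds; "tau": joint torques, N m; "tcp_pos": TCP position; "orientation": TCP orientation; "wrist_force": force on the tool from outside, world axes, zero at the start; "ft_torque": the same for the moment, N m; "finger_gap": finger opening in m.
Only numpy, scipy, OpenCV 4.12 (cv2) and the standard library are available. Lean on these libraries where they do the work, as an engineer would, in place of code of your own. Each camera call takes 0.05 s, during which the arm holds its last target. There are 200 camera calls.

TASK

Set out the bike kit for the morning ride: the metal patch-kit tin flat on the middle of the clear box's lid, lengthwise along the lid, and the multitool flat on top of the tin, centred and lengthwise too. Stand the bike light, lens up, in the middle of the ceramic dish, and lay the longer of the two cone wrenches on the ledge about 5 cm in front of the box's clip side, parallel to that side and centred on the clip. Leave the shorter wrench, the bell and the oil bottle where they are, and let go of everything.

Things in the scene. Friction and masses are not known exactly. Their poses are not given: they have to be found in the camera images.
- box: Fixed closed storage box of clear plastic with a flat white lid, 110 (x) by 150 (y) by 55 high. Origin: centre of its underside, on the ledge (z = 0); lid top 55 mm above it. Its long sides run along its y axis; the black clip (36 wide, sticking out 9 mm, top 3 mm below the lid top) is in the middle of the +x long side, the one away from the robot; yaw varies by about 0.4 rad.
- dish: Fixed round white ceramic dish, 130 across the rim, 22 high, flat inner floor about 90 across lying 6 mm above the ledge. Origin: centre of its underside, on the ledge (z = 0).
- tin: Loose flat patch-kit tin of bare metal, 85 (x) by 55 (y) by 24 high, 60-130 g. Origin: centre of its underside; x is its long axis. Starts flat on the ledge.
- multitool: Loose folded black multitool, a flat bar 85 (x) by 30 (y) by 18 high, 110-230 g. Origin: centre of its underside; x is its long axis. Starts flat on the ledge.
- light: Loose round bike light in green silicone, 42 across and 30 high, white lens on top, with two strap lugs (6 thick, centred 7 above the underside) that stick out 10 mm along +x and -x, so it is 62 long there; grip it across y. 30-55 g. Origin: centre of its underside; starts upright on the ledge.
- wrench_long: Loose long cone wrench, 170 long along its x axis, lying flat: black-dipped handle 18 wide and 11 high from -85 to +25 on x, then a flat steel shank and open jaw (31 wide, 5 thick) up to +85. Origin: on the underside at mid-length, under the handle, near its balance point. 60-130 g.
- wrench_short: Bystander, loose: short cone wrench of the same form, only 105 long, handle 15 wide and 11 high; lies beyond the box and dish. Origin: underside at mid-length, x along it.
- bell: Bystander, loose: steel bicycle bell, a dome 54 across and 34 high, beyond the box and dish. Origin: centre of its underside.
- oil: Bystander, loose: small grey closed oil bottle standing upright, 36 across, 100 high, beyond the box and dish. Origin: centre of its underside.
Not all that is in view belongs to the job. What is shaped like the dish but brown or pink is not meant.

How it is judged:
At the end, for the whole second after the job is handed in: Tin centred on the lid, multitool on the tin (12 mm per axis); light upright on the dish floor, within 15 mm of its centre; long wrench flat on the ledge, middle within 20 mm of the clip's, centre line 80-139 mm from the box centre (gap 16-75); long axes within 0.25 rad; all at rest (x of tin in the frame of box between -0.012 and 0.012 m and y of tin in the frame of box between -0.012 and 0.012 m and z of tin in the frame of box between 0.05 and 0.059 m and angle between the x axis of each of tin, wrench_long and the y axis of box, either way round below 0.25 rad and x of multitool in the frame of tin between -0.012 and 0.012 m and y of multitool in the frame of tin between -0.012 and 0.012 m and z of multitool in the frame of tin between 0.02 and 0.028 m and angle between the x axis of multitool and the x axis of tin, either way round below 0.25 rad and horizontal distance between light and dish below 0.015 m and angle between light's own z axis and vertical below 0.15 rad and z of light in the frame of dish between 0.002 and 0.011 m and x of wrench_long in the frame of box between 0.08 and 0.139 m and y of wrench_long in the frame of box between -0.02 and 0.02 m and height (world z) of wrench_long between -0.004 and 0.015 m and linear speed of each of tin, multitool, light, wrench_long below 0.02 m/s); the robot touches nothing.
It fails at once if a bystander (short wrench, bell or oil bottle) is moved by more than 20 mm or the bottle is tipped (distance of any of wrench_short, bell, oil from where it was at the start of the episode above 0.02 m or angle between oil's own z axis and vertical above 0.5 rad).
It also fails if it takes over 120 s, if anything falls off the work surface, if the arm or the gripper's body presses on something with over 40 N, if the wrist force passes 120 N, or if a joint passes its speed limit or range.

## Working session

There is one attempt and no reset: what is moved stays moved. The work goes in short steps, Python scripts to look and compute and a tool call to move; the robot and the scene stay as the last step left them, time stands still between calls to the robot, and variables do not carry over. Pictures are saved under pics/ and viewed, about 12 in all and at most 16, crops included, and the job is handed in when it is done.

Besides the shell and the picture viewer there is one more tool, called after ">>>" as name(argument=value, ...) on one line, values as JSON. send_rows: Moves the arm, as the interface text tells. Its arguments: {"type":"object","properties":{"series":{"type":"array"},"newtons":{"type":"number"}},"required":["series"]}

```bash
ls; mkdir -p pics
python3 - <<'E'
from workcell import *
import cv2
print(get_state())
for n in ("scene","top"):
    im=read_camera(n); cv2.imwrite(f"pics/{n}0.png",im); print(n,camera_info(n))
print(camera_info("wrist"))
for l in ["box","dish","tin","multitool","light","wrench_long","wrench_short","bell","oil"]:
    for d in silhouettes("top",l): print(l,round(d["p"],2),d["box"],d["pixels"].sum())
E
```

```text
pics
{'clock': 0.0, 'joint_pos': array([-1.31061542e+00,  3.14001671e-01,  4.49519012e-02,  1.30358817e+00,
        1.10337024e-05,  1.43117265e+00]), 'qvel': array([ 1.30244052e-03,  1.47630054e-03, -4.53333573e-04,  5.49523438e-05,
       -6.36250976e-04,  9.27355408e-04]), 'tau': array([ 4.10254434e-04, -4.80616307e+01,  2.98538822e+01,  1.91680470e-02,
       -2.56310642e-05,  8.41636894e-07]), 'tcp_pos': array([ 0.22365897, -0.52915539,  0.23039707]), 'orientation': array([-9.19467832e-04,  9.80085570e-01,  1.98573483e-01, -4.99645859e-05]), 'wrist_force': array([-0.05658911, -0.69297181,  0.1978491 ]), 'ft_torque': array([-0.00552291,  0.01288184, -0.00361515]), 'finger_gap': 0.08525357500058102}
scene {'K': array([[501.85173847,   0.        , 314.02552019],
       [  0.        , 501.85173847, 200.74865463],
       [  0.        ,   0.        ,   1.        ]]), 'xyz': array([1.39995139, 0.49717469, 0.89017426]), 'attitude': array([-0.21081887,  0.47581831,  0.77257037, -0.36371329])}
top {'K': array([[485.0225662 ,   0.        , 320.07497175],
       [  0.        , 485.0225662 ,
[... 386 characters left out ...]
0.49986942,  0.37318634]), 'attitude': array([ 0.12407329,  0.8240184 , -0.54643512, -0.08371476])}
box 0.86 [259.0, 186.5, 69.2, 61.6] 3026
dish 0.92 [428.9, 85.3, 52.6, 56.1] 2166
dish 0.71 [183.8, 203.2, 17.0, 64.0] 481
dish 0.68 [377.9, 262.0, 56.6, 54.2] 2450
dish 0.65 [336.0, 177.8, 57.4, 51.1] 2282
dish 0.15 [257.4, 188.7, 73.7, 57.3] 3017
tin 0.75 [447.9, 218.1, 32.7, 38.0] 912
multitool 0.69 [186.4, 153.0, 17.9, 39.3] 478
light 0.77 [477.6, 153.6, 21.0, 26.5] 323
wrench_long 0.72 [183.9, 203.5, 14.6, 68.5] 562
wrench_short 0.71 [479.5, 156.7, 16.8, 20.2] 259
wrench_short 0.58 [331.7, 98.1, 11.8, 38.4] 238
bell 0.55 [260.3, 97.4, 21.4, 24.0] 375
oil 0.81 [393.0, 98.9, 14.4, 18.0] 305
```

View pics/top0.png

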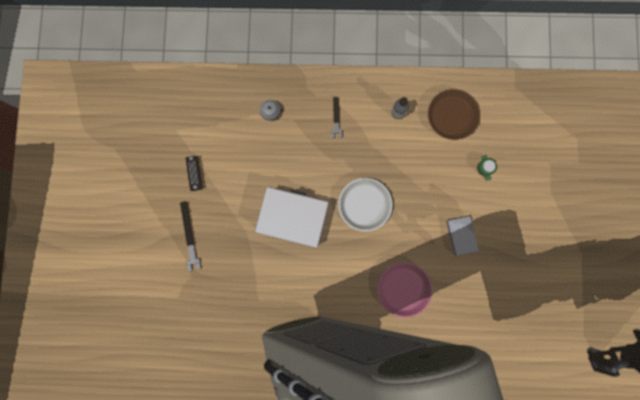

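View pics/scene0.png

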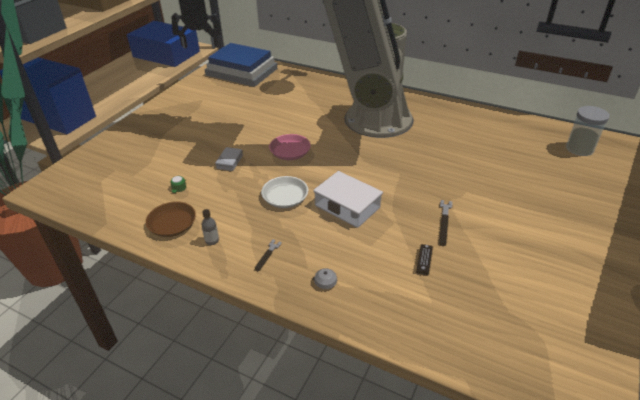

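Top view: the box lid is at (293,217) with its clip on the upper side, and the white dish is at (366,204). The tin is at (462,235), the light at (488,167), the multitool at (195,173) and the long wrench at (190,236). The brown and pink dishes are decoys.

```bash
cat > h.py <<'E'
from workcell import *
import workcell, numpy as np, cv2
from scipy.spatial.transform import Rotation as R
def rot(q): return R.from_quat([q[1],q[2],q[3],q[0]])
def plane(ci,uv,z):
    uv=np.atleast_2d(uv).astype(float)
    d=np.c_[uv,np.ones(len(uv))]@np.linalg.inv(ci["K"]).T
    d=rot(ci["attitude"]).apply(d); c=ci["xyz"]
    return (c+d*((z-c[2])/d[:,2])[:,None])[:,:2]
def rect(ci,mask,z):
    "centre, long-axis yaw (deg), size (mm) of min rectangle of mask on plane z"
    ct=max(cv2.findContours(mask.astype(np.uint8),0,cv2.CHAIN_APPROX_NONE)[0],key=cv2.contourArea)[:,0]
    c,s,a=cv2.minAreaRect((plane(ci,ct,z)*1000).astype(np.float32))
    if s[0]<s[1]: a+=90
    return np.array(c)/1000,(a+90)%180-90,np.sort(s)[::-1]
def go(xyz,jaw):
    "tool-frame shift (cm) and turn (deg about tool z) to TCP xyz, tool down, jaw (y) axis yaw in deg mod 180"
    s=get_state(); r=rot(s["orientation"]); sh=r.inv().apply(np.array(xyz)-s["tcp_pos"])*100
    y=r.as_matrix()[:,1]; cur=np.degrees(np.arctan2(y[1],y[0]))
    t=(jaw-cur+90)%180-90
    tilt=(r.inv()).apply(np.cross(r.as_matrix()[:,2],[0,0,-1]))
    print("shift cm",sh.round(2),"turn z",round(-t,1),"(alt",round(-t+180*np.sign(t),1),") tilt fix deg",np.degrees(tilt).round(2),"j6",s["joint_pos"][5].round(2),"t",round(s["clock"],1))
E
python3 - <<'E'
from h import *
print("gpo",getattr(workcell,"grip_point_offset",None))
read_camera("top"); ci=camera_info("top"); im=read_camera("top")
for l,z in [("tin",.024),("multitool",.018),("light",.03),("wrench_long",.008),("wrench_short",.008),("bell",.02),("oil",.1)]:
    for d in silhouettes("top",l):
        print(l,round(d["p"],2),*[np.round(v,3) for v in rect(ci,d["pixels"],z)])
w=(im.min(2)>150)
n,lab,st,ce=cv2.connectedComponentsWithStats(w.astype(np.uint8))
for i in range(1,n):
    if st[i,4]>300: print(st[i],*[np.round(v,3) for v in rect(ci,lab==i,.055)],*[np.round(v,3) for v in rect(ci,lab==i,.02)])
for d in silhouettes("top","box")+silhouettes("top","dish"): print(d["box"],*[np.round(v,3) for v in rect(ci,d["pixels"],.055)],*[np.round(v,3) for v in rect(ci,d["pixels"],.02)])
E
```

```text
gpo 0.0187
tin 0.92 [ 0.427 -0.313] 12.161 [84.007 59.22 ]
multitool 0.88 [0.562 0.334] 11.237 [85.707 32.872]
multitool 0.32 [ 0.426 -0.314] 12.971 [86.356 62.735]
light 0.58 [ 0.589 -0.371] -34.975 [49.679 45.797]
wrench_long 0.65 [0.41  0.343] 15.398 [166.175  28.728]
wrench_short 0.75 [ 0.712 -0.011] 1.447 [99.121 24.644]
wrench_short 0.52 [0.563 0.337] 10.431 [88.078 32.969]
bell 0.67 [0.722 0.154] 47.391 [51.74  51.004]
oil 0.85 [ 0.71  -0.155] -20.48 [50.464 31.202]
[514  21  34  34 490] [ 0.902 -0.47 ] 1.049 [82.715 80.36 ] [ 0.919 -0.484] 1.049 [85.292 82.864]
[ 339  179   53   52 1781] [ 0.49  -0.081] -88.597 [120.718 119.141] [ 0.494 -0.083] -88.597 [124.479 122.854]
[ 256  188   72   59 2917] [0.456 0.09 ] 77.625 [147.477 107.562] [0.459 0.093] 77.625 [152.072 110.913]
[260.0, 185.5, 68.8, 60.9] [0.462 0.088] 77.034 [151.182 118.723] [0.465 0.091] 77.034 [155.892 122.422]
[336.7, 180.0, 55.4, 48.8] [ 0.492 -0.082] -43.675 [122.355 121.393] [ 0.496 -0.084] -43.675 [126.167 125.175]
[377.7, 259.8, 54.5, 55.7] [ 0.299 -0.175] -88.373 [122.704 121.1  ] [ 0.297 -0.18 ] -88.373 [126.527 124.873]
[428.6, 88.8, 51.6, 50.5] [ 0.712 -0.286] -88.852 [124.868 123.829] [ 0.722 -0.295] -88.852 [128.758 127.687]
```

Run:
```python
from h import *
go([.427,-.313,.16],102.2)
```

```text
shift cm [ 27.15 -12.06   7.13] turn z 10.7 (alt -169.3 ) tilt fix deg [ 0.01 -0.    0.  ] j6 1.43 t 1.1
```

>>> send_rows(series=[13,-6,3.5,0,0,5,1,27.1,-12.1,7.1,0,0,10.7,1,27.1,-12.1,7.1,0,0,10.7,1,27.1,-12.1,7.1,0,0,10.7,1,27.1,-12.1,7.1,0,0,10.7,1,27.1,-12.1,7.1,0,0,10.7,1,27.1,-12.1,7.1,0,0,10.7,1,27.1,-12.1,7.1,0,0,10.7,1,27.1,-12.1,7.1,0,0,10.7,1,27.1,-12.1,7.1,0,0,10.7,1], newtons=40)

```text
clock: 1.93
tcp_pos: [0.4267, -0.3121, 0.1602]
orientation: [0.0, 0.994, 0.107, -0.0]
wrist_force: [-0.7, -0.5, 0.2]
finger_gap: 0.0855
```

Run:
```python
from h import *
ci=camera_info("wrist"); im=read_camera("wrist"); cv2.imwrite("pics/w1.png",im); print(get_state()["tcp_pos"],get_state()["qvel"].round(3))
for l,z in [("tin",.024),("light",.03)]:
    for d in silhouettes("wrist",l):
        print(l,d["p"],d["box"],*[np.round(v,4) for v in rect(ci,d["pixels"],z)])
go([.427,-.313,.0],102.2)
```

```text
[ 0.42635546 -0.31304995  0.16052833] [-0.03  -0.004  0.006  0.002  0.001  0.002]
tin 0.86 [295.7, 143.7, 61.7, 87.5] [ 0.4275 -0.3132] 12.9044 [85.8296 55.3523]
light 0.69 [409.6, 0.7, 62.7, 55.1] [ 0.5763 -0.3719] -77.6952 [46.2084 37.1055]
shift cm [ 0.12 -0.09 16.08] turn z -0.1 (alt 179.9 ) tilt fix deg [ 0.06 -0.01 -0.  ] j6 2.14 t 2.1
```

View pics/w1.png

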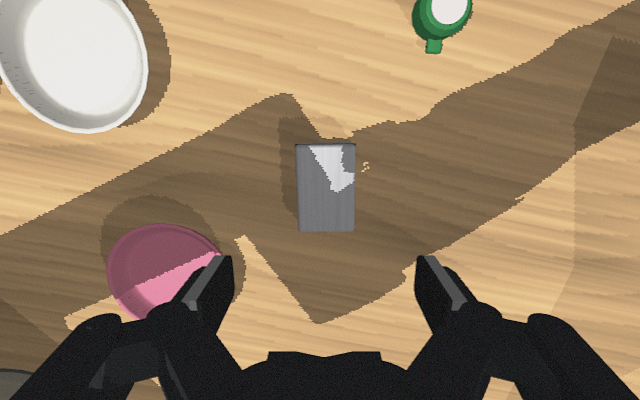

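The wrist view shows the tin at about (326,187), aligned between the fingers, so I'm going down to grasp it.

>>> send_rows(series=[0.1,-0.1,4,0,0,-0.7,1,0.1,-0.1,8,0,0,-0.7,1,0.1,-0.1,12,0,0,-0.7,1,0.1,-0.1,14.5,0,0,-0.7,1,0.1,-0.1,15.8,0,0,-0.7,1,0.1,-0.1,15.8,0,0,-0.7,1,0.1,-0.1,15.8,0,0,-0.7,0,0.1,-0.1,15.8,0,0,-0.7,0,0.1,-0.1,15.8,0,0,-0.7,0,0.1,-0.1,15.8,0,0,-0.7,0], newtons=40)

```text
clock: 2.92
tcp_pos: [0.4282, -0.3132, 0.0042]
orientation: [0.002, 0.994, 0.112, 0.001]
wrist_force: [-0.8, -1.3, 4.0]
finger_gap: 0.0539
```

>>> send_rows(series=[0,0,0,0,0,0,0,0,0,0,0,0,0,0,0,0,0,0,0,0,0,0,0,-3,0,0,0,0,0,0,-7,0,0,0,0,0,0,-11,0,0,0,0,0,0,-14,0,0,0,0,0,0,-14,0,0,0,0,0,0,-14,0,0,0,0])

```text
clock: 3.67
tcp_pos: [0.4285, -0.3127, 0.145]
orientation: [0.002, 0.994, 0.113, 0.002]
wrist_force: [-0.7, -0.0, -1.9]
finger_gap: 0.0544
```

Run:
```python
from h import *
go([.457,.090,.16],167.6)
```

```text
shift cm [ 11.79 -38.61  -1.65] turn z -64.7 (alt 115.3 ) tilt fix deg [ 0.28 -0.18  0.  ] j6 2.13 t 3.7
```

>>> send_rows(series=[1.2,-3.9,-1.6,0,0,-6.4,0,2.4,-7.7,-1.6,0,0,-12.9,0,3.6,-11.6,-1.6,0,0,-19.3,0,4.8,-15.4,-1.6,0,0,-25.8,0,5.9,-19.3,-1.6,0,0,-32.3,0,7.1,-23.2,-1.6,0,0,-38.8,0,8.3,-27,-1.6,0,0,-45.3,0,9.5,-30.9,-1.6,0,0,-51.8,0,10.7,-34.8,-1.6,0,0,-58.3,0,11.8,-38.6,-1.6,0,0,-64.7,0])

```text
clock: 4.5
tcp_pos: [0.4544, 0.0931, 0.1568]
orientation: [-0.001, 0.778, 0.629, -0.001]
wrist_force: [1.1, -0.5, -0.9]
finger_gap: 0.0543
```

Run:
```python
from h import *
ci=camera_info("wrist"); im=read_camera("wrist"); cv2.imwrite("pics/w2.png",im)
s=get_state();print(s["tcp_pos"],s["finger_gap"],s["joint_pos"].round(2))
w=(im.min(2)>140)
n,lab,st,ce=cv2.connectedComponentsWithStats(w.astype(np.uint8))
for i in range(1,n):
    if st[i,4]>1000: print(st[i],*[np.round(v,4) for v in rect(ci,lab==i,.055)])
for d in silhouettes("wrist","tin"): print(d["p"],d["box"],*[np.round(v,4) for v in rect(ci,d["pixels"],.16+.02)])
go([.457,.090,.16],167.6)
```

```text
[0.4543287  0.09943812 0.15689692] 0.05426902284843085 [ 0.04  0.14 -0.36  1.07  0.    1.81]
[ 602   16   38   53 1189] [0.685  0.1608] -85.4014 [35.6808 25.4799]
[  257   107   143    87 10464] [0.4655 0.1322] -12.9588 [108.6027  66.7333]
[  261   194   126   100 10638] [0.445  0.0529] -12.035 [104.6697  93.6236]
0.82 [257.5, 183.7, 128.5, 173.4] [0.4551 0.0968] 78.0931 [85.4584 52.3212]
shift cm [-0.54  0.39 -0.33] turn z 0.6 (alt -179.4 ) tilt fix deg [-0.17 -0.06  0.  ] j6 1.81 t 4.6
```

View pics/w2.png

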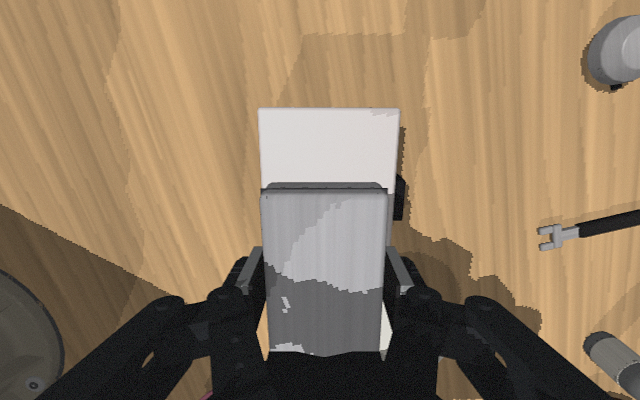

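Run:
```python
from h import *
s=get_state();print(s["tcp_pos"],s["qvel"].round(3))
go([.4565,.091,.065],167.2)
```

```text
[0.45428007 0.09611265 0.15675088] [-0.091 -0.006 -0.011  0.005 -0.056  0.023]
shift cm [-0.46  0.35  9.17] turn z 1.0 (alt -179.0 ) tilt fix deg [-0.17 -0.06  0.  ] j6 1.81 t 4.6
```

>>> send_rows(series=[0,0,4,0,0,0,0,0,0,7.5,0,0,0,0,0,0,7.5,0,0,0,0,0,0,7.5,0,0,0,0,0,0,7.5,0,0,0,0,0,0,7.5,0,0,0,0])

```text
clock: 5.1
tcp_pos: [0.4574, 0.0905, 0.085]
orientation: [0.001, 0.78, 0.626, 0.001]
wrist_force: [0.1, 0.5, -0.6]
finger_gap: 0.0541
```

Run:
```python
from h import *
s=get_state();print(s["tcp_pos"],s["qvel"].round(3))
go([.4565,.091,.06],167.2)
```

```text
[0.4574251  0.09053006 0.084993  ] [ 0.001 -0.01   0.005 -0.007  0.    -0.   ]
shift cm [ 0.02 -0.11  2.5 ] turn z 0.3 (alt -179.7 ) tilt fix deg [ 0.15 -0.03  0.  ] j6 1.81 t 5.1
```

>>> send_rows(series=[0,-0.1,1.5,0,0,0.3,0,0,-0.1,2.3,0,0,0.3,0,0,-0.1,2.5,0,0,0.3,0,0,-0.1,2.5,0,0,0.3,0,0,-0.1,2.5,0,0,0.3,0.9,0,-0.1,2.5,0,0,0.3,0.9,0,-0.1,2.5,0,0,0.3,0.9,0,-0.1,2.5,0,0,0.3,0.9])

```text
clock: 5.77
tcp_pos: [0.4552, 0.0912, 0.0586]
orientation: [0.0, 0.781, 0.625, 0.0]
wrist_force: [-0.4, -0.2, 0.4]
finger_gap: 0.0768
```

>>> send_rows(series=[0,0,-3,0,0,0,0.9,0,0,-6,0,0,0,0.9,0,0,-9,0,0,0,1,0,0,-12,0,0,0,1,0,0,-12,0,0,0,1,0,0,-12,0,0,0,1])

```text
clock: 6.27
tcp_pos: [0.4565, 0.0913, 0.1802]
orientation: [0.001, 0.781, 0.625, 0.002]
wrist_force: [0.5, 0.0, -0.6]
finger_gap: 0.0854
```

Run:
```python
from h import *
ci=camera_info("wrist"); im=read_camera("wrist"); cv2.imwrite("pics/w3.png",im)
for d in silhouettes("wrist","tin"): print(d["p"],d["box"],*[np.round(v,4) for v in rect(ci,d["pixels"],.079)])
for d in silhouettes("wrist","box"): print(d["p"],d["box"],*[np.round(v,4) for v in rect(ci,d["pixels"],.055)])
go([.562,.334,.16],101.2)
```

```text
0.61 [287.7, 148.7, 68.9, 99.5] [0.4552 0.091 ] 77.4559 [86.295  54.2546]
0.6 [259.3, 102.8, 137.6, 163.2] [0.461  0.0914] 77.1764 [148.9636 118.4982]
shift cm [26.05  5.2   1.69] turn z 66.1 (alt -113.9 ) tilt fix deg [-0.11  0.03  0.  ] j6 1.82 t 6.4
```

View pics/w3.png

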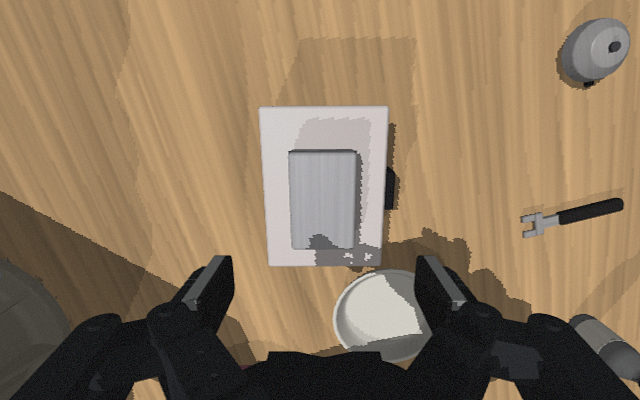

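The tin sits centred on the lid at (323,199), within 2 mm by measurement. Next is the multitool, with the negative wrist turn because of the j6 range.

>>> send_rows(series=[2.6,0.5,0.2,0,0,-6.5,1,5.2,1,0.3,0,0,-13,1,7.8,1.6,0.5,0,0,-19.5,1,10.4,2.1,0.7,0,0,-26,1,13,2.6,0.9,0,0,-32.5,1,15.6,3.1,1,0,0,-39,1,18.2,3.6,1.2,0,0,-45.5,1,20.8,4.2,1.4,0,0,-52,1,23.5,4.7,1.5,0,0,-58.5,1,26,5.2,1.7,0,0,-65,1])

```text
clock: 7.25
tcp_pos: [0.5623, 0.3345, 0.1589]
orientation: [-0.001, 0.32, 0.947, -0.001]
wrist_force: [0.1, -0.8, 0.6]
finger_gap: 0.0857
```

>>> send_rows(series=[0,0,0,0,0,-7,1,0,0,0,0,0,-14,1,0,0,0,0,0,-21,1,0,0,0,0,0,-28,1,0,0,0,0,0,-35,1,0,0,0,0,0,-42,1,0,0,0,0,0,-48.9,1,0,0,0,0,0,-48.9,1,0,0,0,0,0,-48.9,1,0,0,0,0,0,-48.9,1])

```text
clock: 8.08
tcp_pos: [0.5623, 0.3332, 0.1601]
orientation: [-0.001, -0.096, 0.995, -0.0]
wrist_force: [0.7, 0.6, 0.2]
finger_gap: 0.0855
```

Run:
```python
from h import *
ci=camera_info("wrist"); im=read_camera("wrist"); cv2.imwrite("pics/w4.png",im); print(get_state()["qvel"].round(3))
for l,z in (("multitool",.018),("wrench_long",.008)):
  for d in silhouettes("wrist",l): print(l,d["p"],d["box"],*[np.round(v,4) for v in rect(ci,d["pixels"],z)])
go([.562,.334,.003],101.2)
```

```text
[ 0.001 -0.005  0.005  0.002 -0.002 -0.011]
multitool 0.92 [313.9, 141.6, 30.8, 86.4] [0.5602 0.3382] 11.3144 [84.1571 29.15  ]
multitool 0.54 [360.9, 0.0, 20.3, 117.2] [0.4467 0.3512] 12.9654 [92.1032 17.9499]
wrench_long 0.89 [360.1, 0.9, 20.9, 119.1] [0.4452 0.3524] 12.9654 [95.3044 18.7077]
wrench_long 0.47 [2.9, 0.0, 162.4, 111.2] [0.4901 0.1058] -78.9894 [157.106   88.5828]
shift cm [ 0.05  0.08 15.79] turn z -0.1 (alt 179.9 ) tilt fix deg [-0.01 -0.03  0.  ] j6 0.22 t 8.2
```

View pics/w4.png

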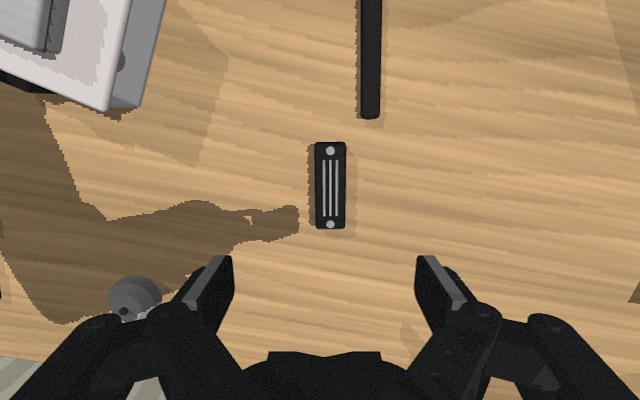

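The multitool is at (330,185), measured (0.560, 0.338). I'm correcting by 0.1 and 0.5 cm and going down.

>>> send_rows(series=[0.1,0.5,4,0,0,0,1,0.1,0.5,8,0,0,0,1,0.1,0.5,12,0,0,0,1,0.1,0.5,14.5,0,0,0,1,0.1,0.5,15.6,0,0,0,1,0.1,0.5,15.6,0,0,0,1,0.1,0.5,15.6,0,0,0,0,0.1,0.5,15.6,0,0,0,0,0.1,0.5,15.6,0,0,0,0,0.1,0.5,15.6,0,0,0,0])

```text
clock: 9.07
tcp_pos: [0.5624, 0.3389, 0.0076]
orientation: [0.002, -0.098, 0.995, 0.001]
wrist_force: [-0.3, 0.5, -0.9]
finger_gap: 0.0388
```

>>> send_rows(series=[0,0,0,0,0,0,0,0,0,0,0,0,0,0,0,0,0,0,0,0,0,0,0,0,0,0,0,0,0,0,0,0,0,0,0,0,0,0,0,0,0,0])

```text
clock: 9.57
tcp_pos: [0.5622, 0.3388, 0.0073]
orientation: [0.002, -0.098, 0.995, 0.001]
wrist_force: [-0.3, -0.4, 6.7]
finger_gap: 0.0287
```

>>> send_rows(series=[0,0,-3,0,0,0,0,0,0,-7,0,0,0,0,0,0,-11,0,0,0,0,0,0,-15,0,0,0,0,0,0,-17,0,0,0,0,0,0,-17,0,0,0,0,0,0,-17,0,0,0,0])

```text
clock: 10.15
tcp_pos: [0.5616, 0.3385, 0.1768]
orientation: [0.002, -0.098, 0.995, 0.0]
wrist_force: [-0.3, -0.3, -3.4]
finger_gap: 0.0289
```

Run:
```python
from h import *
s=get_state(); print(s["tcp_pos"],s["finger_gap"],s["wrist_force"])
go([.4553,.0912,.18],167.4)
```

```text
[0.56160441 0.33850149 0.17683363] 0.028904005863371496 [-0.27068776 -0.31371404 -3.42792746]
shift cm [ 15.23 -22.19  -0.38] turn z -66.2 (alt 113.8 ) tilt fix deg [ 0.03  0.18 -0.  ] j6 0.22 t 10.2
```

>>> send_rows(series=[1.5,-2.2,0,0,0,-6.6,0,3,-4.4,0,0,0,-13.2,0,4.6,-6.7,-0.1,0,0,-19.9,0,6.1,-8.9,-0.1,0,0,-26.5,0,7.6,-11.1,-0.2,0,0,-33.1,0,9.1,-13.3,-0.2,0,0,-39.7,0,10.7,-15.5,-0.3,0,0,-46.3,0,12.2,-17.7,-0.3,0,0,-53,0,13.7,-20,-0.4,0,0,-59.6,0,15.2,-22.2,-0.4,0,0,-66.2,0])

```text
clock: 10.98
tcp_pos: [0.4524, 0.0897, 0.1769]
orientation: [-0.002, -0.628, 0.779, 0.001]
wrist_force: [0.2, -0.5, -1.8]
finger_gap: 0.0289
```

>>> send_rows(series=[0,0,2,0,0,0,0,0,0,4,0,0,0,0,0,0,4,0,0,0,0,0,0,4,0,0,0,0,0,0,4,0,0,0,0])

```text
clock: 11.4
tcp_pos: [0.4543, 0.091, 0.1388]
orientation: [-0.001, -0.625, 0.78, 0.001]
wrist_force: [0.1, 0.8, -2.8]
finger_gap: 0.0289
```

Run:
```python
from h import *
ci=camera_info("wrist"); im=read_camera("wrist"); cv2.imwrite("pics/w5.png",im)
s=get_state(); print(s["tcp_pos"],s["qvel"].round(3))
for d in silhouettes("wrist","multitool"): print(d["p"],d["box"],*[np.round(v,4) for v in rect(ci,d["pixels"],s["tcp_pos"][2]+.011)])
for d in silhouettes("wrist","tin"): print(d["p"],d["box"],*[np.round(v,4) for v in rect(ci,d["pixels"],.079)])
go([.4553,.0912,.088],167.4)
```

```text
[0.45502322 0.09110657 0.13946055] [ 0.001 -0.006  0.015 -0.001  0.     0.001]
0.68 [290.2, 174.9, 65.5, 161.9] [0.4539 0.0881] 77.4602 [85.6026 29.1531]
0.78 [279.4, 152.7, 83.5, 91.2] [0.4528 0.0767] 77.6097 [65.394  54.5611]
shift cm [0.   0.03 5.2 ] turn z 0.0 (alt -180.0 ) tilt fix deg [-0.07  0.01 -0.  ] j6 -1.33 t 11.6
```

View pics/w5.png

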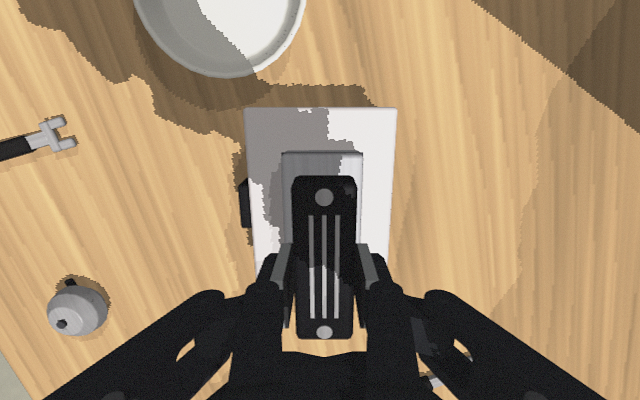

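>>> send_rows(series=[0,0,3,0,0,0,0,0,0,4.5,0,0,0,0,0,0,5.1,0,0,0,0,0,0,5.2,0,0,0,0,0,0,5.2,0,0,0,0,0,0,5.2,0,0,0,0])

```text
clock: 12.05
tcp_pos: [0.4558, 0.091, 0.0883]
orientation: [0.001, -0.625, 0.78, -0.001]
wrist_force: [0.5, -0.3, -2.9]
finger_gap: 0.0288
```

>>> send_rows(series=[0,0,0.2,0,0,0,0,0,0,0.2,0,0,0,0,0,0,0.2,0,0,0,0,0,0,0.2,0,0,0,0.7,0,0,0.2,0,0,0,0.7,0,0,0.2,0,0,0,0.7,0,0,0.2,0,0,0,0.7])

```text
clock: 12.63
tcp_pos: [0.4547, 0.0908, 0.0852]
orientation: [-0.0, -0.625, 0.78, 0.0]
wrist_force: [0.1, -0.8, 0.6]
finger_gap: 0.0597
```

>>> send_rows(series=[0,0,-3,0,0,0,0.7,0,0,-6,0,0,0,0.8,0,0,-9,0,0,0,1,0,0,-11,0,0,0,1,0,0,-11,0,0,0,1,0,0,-11,0,0,0,1])

```text
clock: 13.13
tcp_pos: [0.4558, 0.0909, 0.1963]
orientation: [0.001, -0.625, 0.78, -0.001]
wrist_force: [0.5, -0.7, -0.5]
finger_gap: 0.0852
```

Run:
```python
from h import *
ci=camera_info("wrist"); im=read_camera("wrist"); cv2.imwrite("pics/w6.png",im)
s=get_state(); print(s["tcp_pos"],s["qvel"].round(3))
for l,z in (("multitool",.097),("tin",.079),("box",.055),("dish",.022),("light",.03)):
  for d in silhouettes("wrist",l): print(l,d["p"],d["box"],*[np.round(v,4) for v in rect(ci,d["pixels"],z)])
```

```text
[0.45483812 0.09085397 0.19507452] [-0.002  0.016 -0.031 -0.002 -0.001 -0.001]
multitool 0.96 [303.0, 147.2, 38.0, 98.2] [0.4559 0.089 ] 77.6801 [85.1422 29.5291]
tin 0.73 [293.0, 142.8, 65.0, 93.2] [0.4551 0.0876] 77.3809 [87.2747 56.1302]
box 0.84 [257.4, 102.6, 124.4, 158.4] [0.4614 0.0906] 77.5256 [151.2591 119.0688]
dish 0.56 [166.7, 0.0, 147.9, 80.8] [ 0.5005 -0.0521] -12.6485 [129.5231  68.4809]
```

View pics/w6.png

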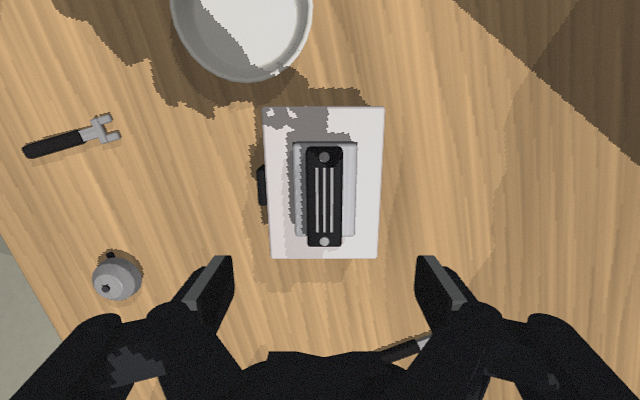

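Multitool on the tin is centred at (324,196), within 2 mm. Next is the long wrench.

Run:
```python
from h import *
go([.408,.343,.15],103.5)
```

```text
shift cm [-23.61   9.99   4.41] turn z 63.9 (alt -116.1 ) tilt fix deg [ 0.13 -0.04  0.  ] j6 -1.33 t 13.4
```

>>> send_rows(series=[-2.4,1,0,0,0,6.4,1,-4.7,2,0,0,0,12.8,1,-7.1,3,0,0,0,19.2,1,-9.4,4,0.5,0,0,25.6,1,-11.8,5,1,0,0,32,1,-14.2,6,2,0,0,38.3,1,-16.5,7,3,0,0,44.7,1,-18.9,8,4,0,0,51.1,1,-21.2,9,4.4,0,0,57.5,1,-23.6,10,4.4,0,0,63.9,1])

```text
clock: 14.27
tcp_pos: [0.4071, 0.3434, 0.1491]
orientation: [-0.002, -0.115, 0.993, -0.001]
wrist_force: [0.4, -0.5, -0.6]
finger_gap: 0.0851
```

>>> send_rows(series=[0,0,0,0,0,0,1,0,0,0,0,0,0,1,0,0,0,0,0,0,1,0,0,0,0,0,0,1])

```text
clock: 14.6
tcp_pos: [0.4087, 0.3421, 0.151]
orientation: [-0.0, -0.118, 0.993, -0.0]
wrist_force: [0.8, -0.4, 0.1]
finger_gap: 0.0856
```

Run:
```python
from h import *
ci=camera_info("wrist"); im=read_camera("wrist"); cv2.imwrite("pics/w7.png",im)
s=get_state(); print(s["tcp_pos"],s["qvel"].round(3))
for d in silhouettes("wrist","wrench_long"): print(d["p"],d["box"],*[np.round(v,4) for v in rect(ci,d["pixels"],.008)])
go([.408,.343,.002],103.5)
```

```text
[0.40892647 0.34202522 0.15116558] [-0.003 -0.003  0.003 -0.002  0.001  0.004]
0.9 [312.3, 96.7, 30.3, 171.4] [0.409  0.3436] 12.6805 [168.5168  30.8281]
shift cm [ 0.08  0.12 14.93] turn z -0.0 (alt 180.0 ) tilt fix deg [-0.01 -0.   -0.  ] j6 0.31 t 14.7
```

View pics/w7.png

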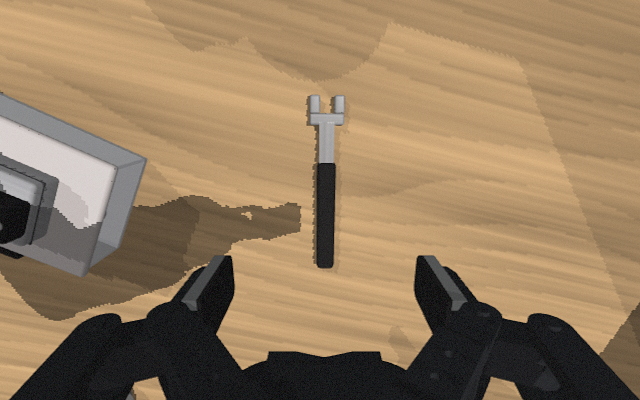

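The long wrench lies centred under the jaws at (325,182), so I'm grasping its handle at mid-length.

>>> send_rows(series=[0,0.1,4,0,0,0.4,1,0,0.1,8,0,0,0.4,1,0,0.1,11.5,0,0,0.4,1,0,0.1,13.8,0,0,0.4,1,0,0.1,14.9,0,0,0.4,0.6,0,0.1,14.9,0,0,0.4,0.4,0,0.1,14.9,0,0,0.4,0,0,0.1,14.9,0,0,0.4,0,0,0.1,14.9,0,0,0.4,0,0,0.1,14.9,0,0,0.4,0])

```text
clock: 15.53
tcp_pos: [0.4099, 0.3446, 0.004]
orientation: [0.002, -0.114, 0.993, 0.001]
wrist_force: [0.7, -0.2, 0.9]
finger_gap: 0.0165
```

>>> send_rows(series=[0,0,0,0,0,0,0,0,0,0,0,0,0,0,0,0,0,0,0,0,0,0,0,0,0,0,0,0,0,0,0,0,0,0,0], newtons=60)

```text
clock: 15.95
tcp_pos: [0.41, 0.3447, 0.0041]
orientation: [0.002, -0.114, 0.993, 0.001]
wrist_force: [-0.3, -0.9, 5.7]
finger_gap: 0.0157
```

>>> send_rows(series=[0,0,-3,0,0,0,0,0,0,-7,0,0,0,0,0,0,-11,0,0,0,0,0,0,-15,0,0,0,0,0,0,-16,0,0,0,0,0,0,-16,0,0,0,0,0,0,-16,0,0,0,0])

```text
clock: 16.53
tcp_pos: [0.4087, 0.3441, 0.1625]
orientation: [0.001, -0.114, 0.993, 0.0]
wrist_force: [-0.0, -0.5, -2.0]
finger_gap: 0.0159
```

Run:
```python
from h import *
s=get_state(); print(s["finger_gap"],s["wrist_force"])
go([.564,.068,.165],167.4)
```

```text
0.015910511454247815 [-0.04126593 -0.49762469 -2.01698657]
shift cm [ -8.86 -30.42  -0.25] turn z -64.3 (alt 115.7 ) tilt fix deg [ 0.02  0.08 -0.  ] j6 0.32 t 16.5
```

>>> send_rows(series=[-0.9,-3,-0.2,0,0,-6.4,0,-1.8,-6.1,-0.2,0,0,-12.9,0,-2.7,-9.1,-0.2,0,0,-19.3,0,-3.5,-12.2,-0.2,0,0,-25.7,0,-4.4,-15.2,-0.2,0,0,-32.1,0,-5.3,-18.2,-0.2,0,0,-38.6,0,-6.2,-21.3,-0.2,0,0,-45,0,-7.1,-24.3,-0.2,0,0,-51.4,0,-8,-27.4,-0.2,0,0,-57.9,0,-8.9,-30.4,-0.2,0,0,-64.3,0])

```text
clock: 17.37
tcp_pos: [0.5629, 0.0665, 0.1611]
orientation: [-0.002, -0.627, 0.779, 0.002]
wrist_force: [0.8, 1.2, -1.5]
finger_gap: 0.0156
```

>>> send_rows(series=[0,0,3,0,0,0,0,0,0,6,0,0,0,0,0,0,8,0,0,0,0,0,0,8,0,0,0,0,0,0,8,0,0,0,0,0,0,8,0,0,0,0])

```text
clock: 17.87
tcp_pos: [0.5638, 0.0682, 0.084]
orientation: [-0.0, -0.625, 0.78, 0.0]
wrist_force: [0.2, -0.3, -0.9]
finger_gap: 0.0159
```

Run:
```python
from h import *
ci=camera_info("wrist"); im=read_camera("wrist"); cv2.imwrite("pics/w8.png",im)
for d in silhouettes("wrist","wrench_long"): print(d["p"],d["box"],*[np.round(v,4) for v in rect(ci,d["pixels"],.09)])
go([.564,.068,.005],167.4)
```

```text
0.72 [288.0, 80.0, 73.9, 276.0] [0.5609 0.0543] 77.1588 [140.6132  30.3237]
shift cm [0.05 0.12 8.05] turn z 0.0 (alt -180.0 ) tilt fix deg [-0.13  0.02  0.  ] j6 -1.37 t 18.0
```

View pics/w8.png

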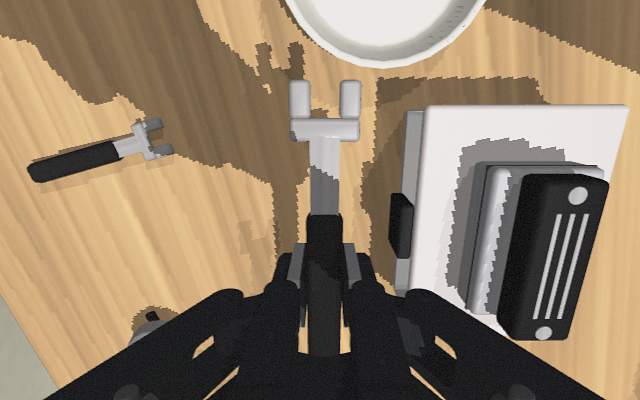

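The wrench is parallel to the clip side and its jaw clears the dish, so I'm lowering it.

>>> send_rows(series=[0,0,3,0,0,0,0,0,0,5.5,0,0,0,0,0,0,7,0,0,0,0,0,0,7.7,0,0,0,0,0,0,8,0,0,0,0,0,0,8,0,0,0,0,0,0,8,0,0,0,0])

```text
clock: 18.55
tcp_pos: [0.5654, 0.0681, 0.0057]
orientation: [0.001, -0.625, 0.78, -0.001]
wrist_force: [0.1, 0.4, -0.5]
finger_gap: 0.0158
```

>>> send_rows(series=[0,0,0.15,0,0,0,0,0,0,0.15,0,0,0,0,0,0,0.15,0,0,0,0.4,0,0,0.15,0,0,0,0.4,0,0,0.15,0,0,0,0.4,0,0,0.15,0,0,0,0.4])

```text
clock: 19.05
tcp_pos: [0.5667, 0.0678, 0.0041]
orientation: [0.002, -0.625, 0.78, -0.002]
wrist_force: [4.7, 0.8, 2.7]
finger_gap: 0.0342
```

>>> send_rows(series=[0,0,-2,0,0,0,0.4,0,0,-5,0,0,0,0.4,0,0,-8,0,0,0,0.4,0,0,-12,0,0,0,0.6,0,0,-16,0,0,0,1,0,0,-17,0,0,0,1,0,0,-17,0,0,0,1])

```text
clock: 19.63
tcp_pos: [0.5658, 0.0682, 0.1768]
orientation: [0.002, -0.625, 0.78, -0.002]
wrist_force: [-0.3, -0.5, -0.2]
finger_gap: 0.0802
```

Run:
```python
from h import *
ci=camera_info("wrist"); im=read_camera("wrist"); cv2.imwrite("pics/w9.png",im)
for l,z in (("wrench_long",.008),("multitool",.097),("tin",.079),("box",.055),("dish",.022)):
  for d in silhouettes("wrist",l): print(l,d["p"],d["box"],*[np.round(v,4) for v in rect(ci,d["pixels"],z)])
ci=camera_info("top"); im=read_camera("top")
for d in silhouettes("top","light"): print("light",d["p"],d["box"],*[np.round(v,4) for v in rect(ci,d["pixels"],.025)])
go([.586,-.371,.17],100)
```

```text
wrench_long 0.98 [307.5, 92.5, 33.1, 162.5] [0.565  0.0676] 77.3791 [169.2072  30.1259]
multitool 0.63 [441.8, 147.3, 54.0, 107.5] [0.4595 0.0882] 77.5142 [85.1258 35.2077]
tin 0.71 [417.1, 142.3, 85.2, 99.5] [0.4588 0.0863] 77.4728 [85.3577 60.3863]
box 0.72 [371.8, 103.0, 153.8, 162.6] [0.4644 0.0892] 77.5498 [147.7136 122.6655]
dish 0.86 [293.0, 0.0, 155.5, 77.6] [ 0.5015 -0.0485] -12.6923 [127.9834  60.8103]
dish 0.72 [373.4, 101.3, 155.2, 164.5] [0.4538 0.1018] 77.3875 [169.2012 139.3232]
light 0.53 [478.3, 154.6, 17.3, 25.5] [ 0.5897 -0.3717] -26.1923 [50.3484 43.1308]
shift cm [ 42.35 -11.8    0.11] turn z 67.4 (alt -112.6 ) tilt fix deg [ 0.17 -0.04  0.  ] j6 -1.37 t 20.0
```

View pics/w9.png

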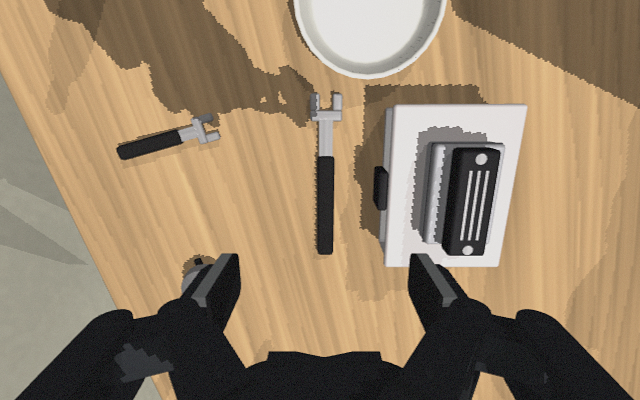

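The wrench is down at (325,175), 111 mm from the box centre and centred on the clip. The light is last.

>>> send_rows(series=[4,-1.1,0,0,0,6.7,1,8,-2.2,0,0,0,13.4,1,12,-3.3,0,0,0,20.1,1,16,-4.5,0,0,0,26.8,1,20,-5.6,0,0,0,33.5,1,24,-6.7,0,0,0,40,1,28,-7.8,0,0,0,46.7,1,32,-8.9,0,0,0,53.4,1,36,-10,0,0,0,60,1,40,-11.1,0,0,0,65,1])

```text
clock: 20.87
tcp_pos: [0.5847, -0.3484, 0.1719]
orientation: [-0.0, -0.105, 0.994, 0.0]
wrist_force: [1.4, -0.4, -0.4]
finger_gap: 0.0852
```

>>> send_rows(series=[1.5,-2,0,0,0,0,1,1.5,-2,0,0,0,0,1,1.5,-2,0,0,0,0,1,1.5,-2,0,0,0,0,1,1.5,-2,0,0,0,0,1])

```text
clock: 21.28
tcp_pos: [0.575, -0.3678, 0.1725]
orientation: [-0.0, -0.109, 0.994, 0.0]
wrist_force: [0.8, 0.5, -0.6]
finger_gap: 0.0856
```

Run:
```python
from h import *
ci=camera_info("wrist"); im=read_camera("wrist"); cv2.imwrite("pics/w10.png",im)
for d in silhouettes("wrist","light"): print(d["p"],d["box"],*[np.round(v,4) for v in rect(ci,d["pixels"],.02)],*[np.round(v,4) for v in rect(ci,d["pixels"]&(im.min(2)>130),.03)])
s=get_state(); print(s["tcp_pos"]); go([.586,-.371,.01],100)
```

```text
0.77 [292.5, 169.4, 44.2, 56.3] [ 0.5896 -0.3741] -34.9977 [47.7216 47.4637] [ 0.5932 -0.3732] -77.5591 [27.0826 26.3863]
[ 0.57536898 -0.36770461  0.17297314]
shift cm [-0.97 -0.55 16.3 ] turn z 2.5 (alt -177.5 ) tilt fix deg [ 0.01  0.   -0.  ] j6 -0.9 t 21.4
```

View pics/w10.png

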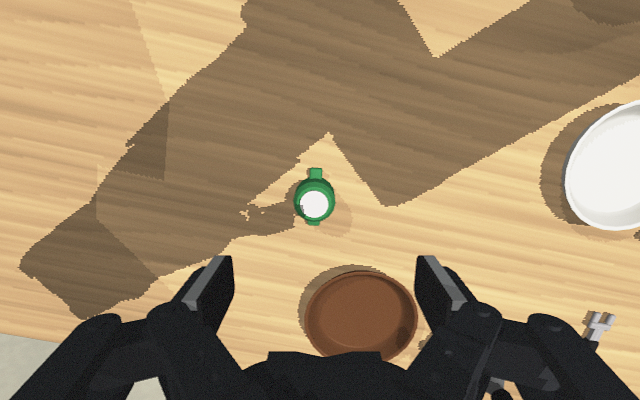

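The light is at (314,202) with its lugs along the image vertical, so the jaws close across them cleanly.

>>> send_rows(series=[-1.5,-0.9,4,0,0,0,1,-1.5,-0.9,8,0,0,0,1,-1.5,-0.9,12,0,0,0,1,-1.5,-0.9,15,0,0,0,1,-1.5,-0.9,16.6,0,0,0,1,-1.5,-0.9,16.6,0,0,0,1,-1.5,-0.9,16.6,0,0,0,0,-1.5,-0.9,16.6,0,0,0,0,-1.5,-0.9,16.6,0,0,0,0,-1.5,-0.9,16.6,0,0,0,0], newtons=25)

```text
clock: 22.22
tcp_pos: [0.593, -0.3758, 0.0097]
orientation: [0.002, -0.108, 0.994, -0.002]
wrist_force: [-1.6, 2.6, 6.8]
finger_gap: 0.0406
```

>>> send_rows(series=[0,0,0,0,0,0,0,0,0,0,0,0,0,0,0,0,0,0,0,0,0,0,0,0,0,0,0,0])

```text
clock: 22.55
tcp_pos: [0.5931, -0.3758, 0.0097]
orientation: [0.002, -0.108, 0.994, -0.001]
wrist_force: [0.1, 1.1, 6.7]
finger_gap: 0.0405
```

>>> send_rows(series=[0,0,-3,0,0,0,0,0,0,-7,0,0,0,0,0,0,-11,0,0,0,0,0,0,-12,0,0,0,0,0,0,-12,0,0,0,0,0,0,-12,0,0,0,0])

```text
clock: 23.05
tcp_pos: [0.5921, -0.3754, 0.1284]
orientation: [0.001, -0.108, 0.994, -0.001]
wrist_force: [0.2, 0.2, -1.2]
finger_gap: 0.0409
```

Run:
```python
from h import *
ci=camera_info("top"); im=read_camera("top")
for d in silhouettes("top","dish"): print("dish",d["p"],d["box"],*[np.round(v,4) for v in rect(ci,d["pixels"],.02)])
go([.4945,-.084,.13],100)
```

```text
dish 0.95 [338.3, 179.6, 53.2, 43.8] [ 0.5073 -0.0872] 75.2855 [129.5572 105.1379]
dish 0.67 [430.4, 87.6, 51.2, 52.9] [ 0.7223 -0.2949] 21.5124 [125.3331 124.3034]
shift cm [ 3.16 30.42 -0.41] turn z 2.4 (alt -177.6 ) tilt fix deg [ 0.1  -0.09 -0.  ] j6 -0.9 t 23.1
```

>>> send_rows(series=[0.4,4,-0.4,0,0,0,0,0.8,8,-0.4,0,0,0,0,1.2,12,-0.4,0,0,0,0,1.6,16,-0.4,0,0,0,0,2,20,-0.4,0,0,0,0,2.5,24,-0.4,0,0,0,0,3,28,-0.4,0,0,0,0,3.2,30.4,-0.4,0,0,0,0,3.2,30.4,-0.4,0,0,0,0,3.2,30.4,-0.4,0,0,0,0])

```text
clock: 23.98
tcp_pos: [0.4933, -0.0832, 0.1294]
orientation: [-0.001, -0.109, 0.994, 0.0]
wrist_force: [-0.2, -0.3, 0.1]
finger_gap: 0.0405
```

>>> send_rows(series=[0,0,0,0,0,0,0,0,0,0,0,0,0,0,0,0,0,0,0,0,0,0,0,0,0,0,0,0])

```text
clock: 24.32
tcp_pos: [0.4951, -0.0858, 0.1304]
orientation: [-0.0, -0.107, 0.994, 0.0]
wrist_force: [0.4, -0.4, -1.4]
finger_gap: 0.0404
```

Run:
```python
from h import *
ci=camera_info("wrist"); im=read_camera("wrist"); cv2.imwrite("pics/w11.png",im)
for l,z in (("dish",.022),("light",.145)):
  for d in silhouettes("wrist",l): print(l,d["p"],d["box"],*[np.round(v,4) for v in rect(ci,d["pixels"],z)])
s=get_state(); print(s["tcp_pos"],s["finger_gap"]); go([.4945,-.084,.018],102.5)
```

```text
dish 0.7 [251.9, 116.4, 154.1, 131.6] [ 0.4856 -0.0834] -76.1744 [128.3026 110.3468]
dish 0.68 [10.9, 306.7, 113.6, 87.0] [ 0.6976 -0.312 ] -40.5939 [135.9993  69.4875]
light 0.21 [251.4, 119.0, 154.6, 129.0] [ 0.4547 -0.0921] -76.9404 [65.2933 57.0525]
[ 0.49500407 -0.08539644  0.13063137] 0.040520173479553
shift cm [ 0.02  0.15 11.26] turn z -0.2 (alt 179.8 ) tilt fix deg [ 0.   -0.01  0.  ] j6 -0.55 t 24.5
```

View pics/w11.png

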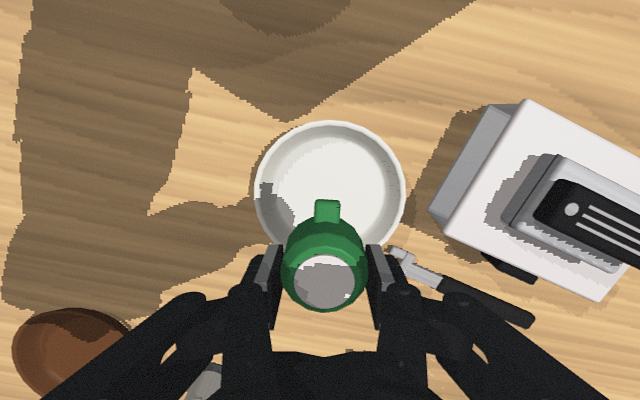

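The dish (330,190) and held light agree with the estimate of (0.4945, -0.082), so I'm lowering with a 0.3 cm sideways correction.

>>> send_rows(series=[0,0.3,4,0,0,0,0,0,0.3,8,0,0,0,0,0,0.3,10.3,0,0,0,0,0,0.3,11.2,0,0,0,0,0,0.3,11.2,0,0,0,0,0,0.3,11.2,0,0,0,0,0,0.3,11.2,0,0,0,0])

```text
clock: 25.05
tcp_pos: [0.4956, -0.0825, 0.0201]
orientation: [0.001, -0.108, 0.994, -0.001]
wrist_force: [-0.1, 0.6, 0.5]
finger_gap: 0.0411
```

>>> send_rows(series=[0,0,0.3,0,0,0,0,0,0,0.4,0,0,0,0,0,0,0.4,0,0,0,0,0,0,0.4,0,0,0,0.62,0,0,0.4,0,0,0,0.62,0,0,0.4,0,0,0,0.62,0,0,0.4,0,0,0,0.62])

```text
clock: 25.63
tcp_pos: [0.4944, -0.0819, 0.0149]
orientation: [0.0, -0.108, 0.994, -0.0]
wrist_force: [0.7, 0.2, -0.1]
finger_gap: 0.053
```

>>> send_rows(series=[0,0,-2,0,0,0,0.62,0,0,-5,0,0,0,0.62,0,0,-9,0,0,0,0.62,0,0,-13,0,0,0,0.62,0,0,-17,0,0,0,0.62,0,0,-17,0,0,0,0.62])

```text
clock: 26.13
tcp_pos: [0.4984, -0.0832, 0.193]
orientation: [0.006, -0.108, 0.994, -0.003]
wrist_force: [1.8, -0.7, -0.3]
finger_gap: 0.0532
```

Run:
```python
from h import *
ci=camera_info("wrist"); im=read_camera("wrist"); cv2.imwrite("pics/w12.png",im)
for l,z in (("dish",.022),("light",.026),("multitool",.097),("tin",.079),("box",.055),("wrench_long",.008)):
  for d in silhouettes("wrist",l): print(l,d["p"],d["box"],*[np.round(v,4) for v in rect(ci,d["pixels"],z)])
cv2.imwrite("pics/s12.png",read_camera("scene"))
im=read_camera("top"); ci=camera_info("top")
for l,z in [("wrench_short",.008),("bell",.02),("oil",.1)]:
    for d in silhouettes("top",l): print(l,round(d["p"],2),*[np.round(v,3) for v in rect(ci,d["pixels"],z)])
s=get_state(); print(s["tcp_pos"],s["finger_gap"])
```

```text
dish 0.72 [263.2, 106.5, 125.4, 127.3] [ 0.4942 -0.082 ] -35.9491 [126.9796 126.0174]
dish 0.63 [63.6, 266.7, 97.0, 80.1] [ 0.7028 -0.3105] -38.821 [133.1976  78.0153]
dish 0.56 [235.6, 0.0, 69.4, 12.2] [ 0.355 -0.164] -77.707 [58.0409  7.7091]
light 0.55 [306.9, 145.3, 42.7, 54.6] [ 0.491  -0.0828] 53.672 [47.2301 46.8498]
multitool 0.58 [485.9, 156.1, 111.1, 71.9] [0.455  0.0851] 76.8392 [92.5008 29.8577]
tin 0.65 [465.5, 139.2, 124.7, 91.4] [0.4537 0.0828] 76.8404 [95.7379 55.8768]
box 0.62 [409.6, 91.4, 209.9, 170.5] [0.4594 0.0812] 77.2055 [165.9008 117.9877]
wrench_long 0.86 [369.7, 217.7, 128.5, 69.2] [0.5648 0.0672] 77.1741 [170.4512  31.4289]
wrench_long 0.7 [409.8, 93.0, 205.3, 167.9] [0.4654 0.1114] 77.5223 [193.3472 137.4209]
wrench_short 0.66 [ 0.712 -0.011] 1.314 [104.153  24.65 ]
bell 0.75 [ 0.744 -0.167] -89.376 [34.18  32.824]
bell 0.73 [0.723 0.154] 46.148 [51.944 49.051]
oil 0.65 [ 0.72  -0.156] 0.439 [32.898 31.81 ]
[ 0.49393882 -0.08178389  0.18415026] 0.05296537995740904
```

View pics/w12.png

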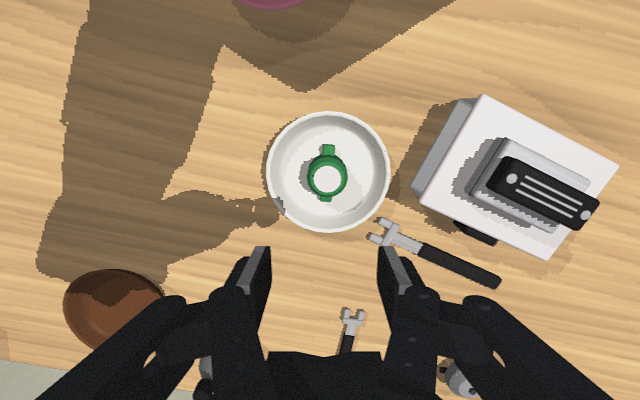

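View pics/s12.png

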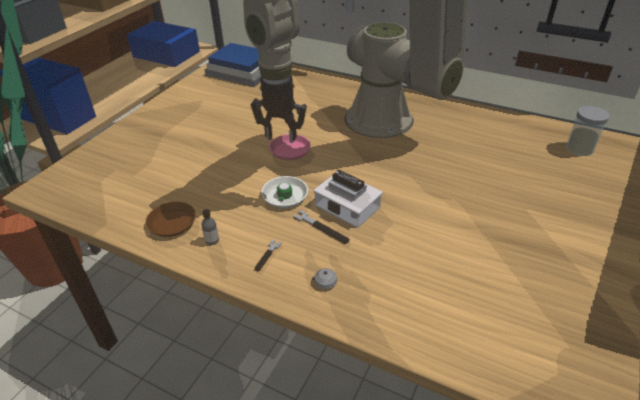

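The light stands lens up at (327,178), in the middle of the dish. The tin and multitool stack and the wrench (435,252) are in place. In the scene view the bottle (210,228), bell (326,279) and short wrench (268,255) haven't moved, so I'm handing in.

```bash
python3 -c "
from workcell import *
print(hand_in())"
```

```text
the job is handed in; nothing more can be done
None
```

The bike kit is set out as asked and handed in at about 26 s on the clock. Everything is let go, and the gripper is about 18 cm above the ledge, touching nothing.

My last camera checks showed:
- **Tin:** flat on the lid, 1–4 mm off centre depending on the view, and aligned with the lid's long side.
- **Multitool:** flat on the tin, within about 2–3 mm of its centre and aligned with it.
- **Light:** lens up in the white dish, about 3 mm from its centre.
- **Long wrench:** 111 mm from the box centre (a gap of about 47 mm to the handle's edge), centred on the clip and parallel to that side.
- **Short wrench, bell and oil bottle:** not moved. The network put the oil bottle about 10 mm from its first reading, because it marked only part of it; its place in the scene picture was the same.

The wrist views from opposite sides disagreed by up to about 4 mm along the box's length. In the last view, partly at the picture's edge, the box, tin and multitool measured some millimetres off. Both are within the 12 mm allowed. No check failed.

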